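# Lock the reagent carousel's hub with its pin

## Task

Lock the hub of the reagent carousel: lift the locking pin out of its holder, set its nose lightly on the white hub cover on the side facing the robot, and slide it round the centre nut along the plain white lane until it drops into the lock port, which is closed by a flush shutter and can hardly be seen. Push the pin fully home, collar down on the cover, and let go of it. Press and drag only lightly all the while, keep the hand off the carousel and its bottles, and leave the other things on the bench where they are.

Things in the scene. Friction and masses are not known exactly. Their poses are not given: they have to be found in the camera images.
- carousel: reagent carousel, fixed on the bench: white round drum 410 mm across its foot, black rubber rim 92 mm high, a ring of 24 clipped brown or white wedge bottles (bodies from 102 mm off the axis, 9 mm higher than the hub cover; necks 164 mm off the axis, 30 mm higher than the cover). Origin on the axis at bench height, z up; its -x axis points within 20 degrees of the robot's side (world -x)
- hub (a point): middle of the flat upper face of the white hub cover (190 mm across, 80 mm above the bench), on the axis; axes as the carousel's. The cover lies on a soft rubber seal: after a first 1.5 N it gives about 0.4 mm per newton, 6 mm at most. The pin must not push or drag on it with over 20 N. The hub is braked and does not turn
- nut (a point): top of the knurled steel nut in the middle of the cover, on the axis: 19 mm across, its top 22 mm above the cover's face; it stands on a low white boss, 64 mm across and 9 mm high
- lane (a point): middle of the arc to be searched: on the cover's face, 55 mm from the axis towards the carousel's -x. It lies in the plain white lane, 41 to 68 mm from the axis, between a thin grey ring and a printed ring of pale blue and black patches. The lock port's centre lies 55 mm from the axis, anywhere up to 63 degrees to either side of this point
- pin_grip (a point): middle of the locking pin's knurled aluminium grip (22 mm across, 44 mm high); z up along the pin. The pin is loose, steel, 113 mm long, about 0.14 kg: from below, a hemispherical nose, shaft 12 mm thick and 40 mm long, collar 28 mm across and 5 mm thick, neck 14 mm thick, grip. It stands nose down in its holder, the collar on the holder's top
- pin_nose (a point): lowest point of the pin's round nose, 90 mm below pin_grip along the pin. It belongs in the lock port: a straight upright 14 mm hole with a barely broken edge, clear for more than 45 mm, closed by a white spring shutter flush with the cover's face, which can hardly be made out by eye, gives way at about half a newton and follows back up
- pin_collar (a point): the middle of the underside of the pin's collar, 40 mm above the nose and 50 mm below pin_grip
- holder: the pin's holder, fixed on the bench: a grey plastic block, 70 x 70 x 50 mm high, with one upright hole of 14 mm in the middle, in which the pin stands; origin at the centre of its underside. It stands to the left or to the right of the carousel
- cap_tray: bystander: a grey open tray 100 x 130 x 30 mm with twelve white screw caps, origin at the centre of its underside
- spare_bottle: bystander: a loose brown wedge-shaped reagent bottle 75 mm long, 33 mm wide, 94 mm high, origin at the centre of its underside
- buffer_jar: bystander: a small amber jar with a white cap, 52 mm across, 75 mm high, origin at the centre of its underside
- screwdriver: bystander: a screwdriver with a black handle lying flat, 170 mm long, 26 mm thick, origin under its middle

How it is judged:
By the outcome, as a careful person would: the job done as asked, in the order asked, and still so for the second after the job is handed in, with the robot touching nothing.
It also fails if it takes over 70 s, if anything falls off the work surface, if the arm or the gripper's body presses on something with over 40 N, if the wrist force passes 120 N, or if a joint passes its speed limit or range.

## Robot

A 6-joint arm with a two-finger parallel gripper is mounted at the origin on the work surface. World frame = base frame: x ahead of the robot, y to its left, z up, the work surface at z = 0. Lengths are in m, angles in rad, forces in N, time in s.
With the tool pointing down it reaches from about 0.25 to 0.8 m from the base axis. Payload 3.9 kg.
Tool frame: the origin (TCP) lies at the very end of the fingers, on their centre line; the grasp point (between the pads) lies 19 mm behind it; z points along the fingers, y is the direction in which the jaws open and shut (so a half turn about z gives the same grasp; the last joint's range is limited). The gripper opens to 85 mm and grips with 20 to 120 N. Pads are 22 mm wide; open, the fingers measure 114 mm over their backs; the gripper's body (76 mm by 85 mm) begins 54 mm behind the grasp point. The pads swing forward as they close: fully open they stand 13 mm farther back than shut.
Start: joints at [-1.118, 0.26, -0.138, 1.173, 0, 1.571], TCP at [0.23, -0.472, 0.231] pointing down, gripper open.
Joint ranges: [-2.78, 2.78], [-0.83, 1.72], [-1.28, 1.37], [-1.9, 2.12], [-1.57, 1.48], [-3.14, 3.14]. Speed limits (rad/s): [2.57, 2.57, 3.14, 3.14, 3.14, 3.14].

## Interface

Orientations are given as a rotation vector (axis times angle).
In Python, from cell import robot gives the robot as it stands.
- The arm moves only by the tool servo_tool, never from a script. Its argument "commands" is text: rows parted by semicolons, each of 4 numbers parted by spaces: the shift along the tool's x, y, z in mm, then the turn about the tool's z in degrees. In form: x y z turn; .... A call has 1 to 20 rows; each row is the pose to reach, as a shift and turn from the pose commanded when the call began, along the tool's axes at that moment; what a row does not reach only later rows make up. A row lasts 1/12 s, in which the tool goes at most 41.7 mm and 7.16 degrees, less where a joint would pass 70% of its speed; a pose out of reach is approached as far as the arm can. A call with a gripper value outside its range is refused whole. "claw" is the closure, from 0 (fully open) to 1 (shut), set as the call begins (left out, the last holds). The fingers move at their own pace and stop on an object; "force" is the grip in N (left out, the last holds). Time passes only in rows, so rows that repeat a pose let the fingers close. It gives the time, the measured TCP pose, the force and the opening at its end, in the units of the state.
- robot.state(): the state, without advancing time (a new reading comes with each control period).
- robot.camera(name): name is "scene" or "top" or "wrist"; returns (picture, depth): 420x560x3 uint8, red, green, blue; 420x560 float32, m along the optical axis (not along the pixel's ray), 0 where there is no reading.
- robot.camera_model(name): a dict with "camera_matrix" (3x3 intrinsics, pixels), "k1" (the pictures are not rectified: a ray, as slopes to the right and down, at radius r is drawn at 1 + k1 r^2 times it, then the intrinsics apply), "position" and "rotation" of the camera in the world. Camera axes: x right, y up, looking along -z (the intrinsics and any distortion apply to the point x, -y, -z); pixel columns grow to the right and rows downward; lengths in m; the calibration is good to about 2 mm. A picture is of the moment at which its call begins: read the wrist's pose just before it. camera_model takes no time and is no camera call; for the wrist camera it gives the pose at the moment of the call.
- robot.job_done(): hands the job in, once; it reports no verdict.
The state is a dict: "clock": time; "qpos": joint angles; "joint_velocities": joint speeds; "tau": joint torques, N m; "eef_pos": TCP position; "tool_rot": TCP orientation; "ft_force": force on the tool from outside, world axes, zero at the start; "torque": the same for the moment, N m; "width": opening from 0.0 (shut) to 1.0 (fully open).
Only numpy, scipy, OpenCV 4.12 (cv2) and the standard library are available. Lean on these libraries where they do the work, as an engineer would, in place of code of your own. Each camera call takes 0.05 s, during which the arm holds its last target. There are 200 camera calls.

## Working session

There is one attempt and no reset: what is moved stays moved. The work goes in short steps, Python scripts to look and compute and a tool call to move; the robot and the scene stay as the last step left them, time stands still between calls to the robot, and variables do not carry over. Pictures are saved under pics/ and viewed, about 8 in all and at most 12, crops included, and the job is handed in when it is done.

Besides the shell and the picture viewer there is one more tool, called in YAML: its name, and indented under it one key for each argument. servo_tool: Moves the arm, as the interface text tells. Its arguments: {"type":"object","properties":{"commands":{"type":"string"},"claw":{"type":"number"},"force":{"type":"number"}},"required":["commands"]}

```bash
mkdir -p pics; ls; cat > h.py <<'E'
import numpy as np, cv2
from cell import robot
def grab(name,fn):
    m=robot.camera_model(name); p,d=robot.camera(name)
    cv2.imwrite('pics/'+fn+'.png',p[:,:,::-1]); np.savez('pics/'+fn+'.npz',d=d,K=m['camera_matrix'],k1=m['k1'],t=m['position'],R=m['rotation'])
    return p,d
def ray(fn,u,v):
    z=np.load('pics/'+fn+'.npz');K=z['K'];a=np.array([(u-K[0,2])/K[0,0],(v-K[1,2])/K[1,1]]);s=a.copy()
    for _ in range(20): s=a/(1+z['k1']*(s@s))
    return z['t'],z['R']@np.array([s[0],-s[1],-1]),z['d']
def pt(fn,u,v):
    t,r,d=ray(fn,u,v); return t+r*d[int(v),int(u)]
def ptz(fn,u,v,h):
    t,r,d=ray(fn,u,v); return t+r*(h-t[2])/r[2]
E
python3 - <<'E'
from h import *
for n in('scene','top'):
    grab(n,n+'0'); m=robot.camera_model(n); print(n,m)
print(robot.state())
E
```

```text
pics
scene {'camera_matrix': array([[477.37161883,   0.        , 282.30717408],
       [  0.        , 477.37161883, 211.62352797],
       [  0.        ,   0.        ,   1.        ]]), 'k1': -0.06462894527267495, 'position': array([ 1.11995399, -1.11111058,  0.94528849]), 'rotation': array([0.93311647, 0.24933643, 0.45432268])}
top {'camera_matrix': array([[385.26800698,   0.        , 278.01892075],
       [  0.        , 385.26800698, 205.81796388],
       [  0.        ,   0.        ,   1.        ]]), 'k1': -0.09452240885890857, 'position': array([ 0.43635174, -0.07014838,  1.29190406]), 'rotation': array([ 0.0870284 , -0.07675377, -1.59278302])}
{'clock': 0.1, 'qpos': array([-1.11797180e+00,  2.60631878e-01, -1.39231436e-01,  1.17271060e+00,
        1.30655583e-05,  1.57081617e+00]), 'joint_velocities': array([-0.00159557, -0.00161349,  0.00221721,  0.00010894,  0.00034288,
       -0.00108167]), 'tau': array([ 1.28825841e-04, -4.06509125e+01,  2.54527152e+01,  1.01740440e-02,
        1.81791147e-04,  6.08342177e-06]), 'eef_pos': array([ 0.22942731, -0.47153582,  0.2305443 ]), 'tool_rot': array([-3.05972916e+00, -7.04813625e-01,  6.06498508e-04]), 'ft_force': array([0.51682385, 0.61427563, 0.28153889]), 'torque': array([ 0.05529951, -0.00119764,  0.00363671]), 'width': 0.9965942240299785}
```

Rotation is a rotvec; fix the helper.

```bash
sed -i "s/R=m\['rotation'\]/R=cv2.Rodrigues(np.array(m['rotation']))[0]/" h.py
python3 - <<'E'
from h import *
for n in('scene','top'):
    f='pics/'+n+'0.npz'; z=dict(np.load(f)); z['R']=cv2.Rodrigues(z['R'])[0]; np.savez(f,**z)
E
```

```text
(no output)
```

View pics/top0.png

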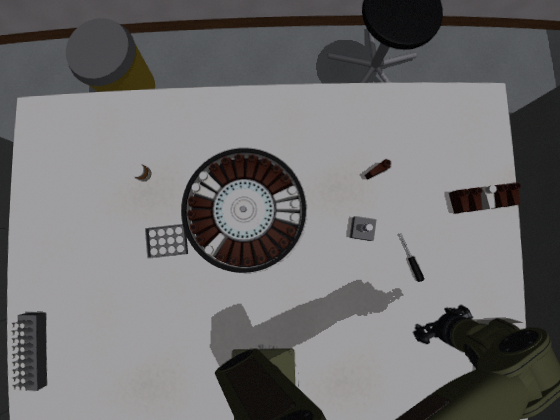

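View pics/scene0.png

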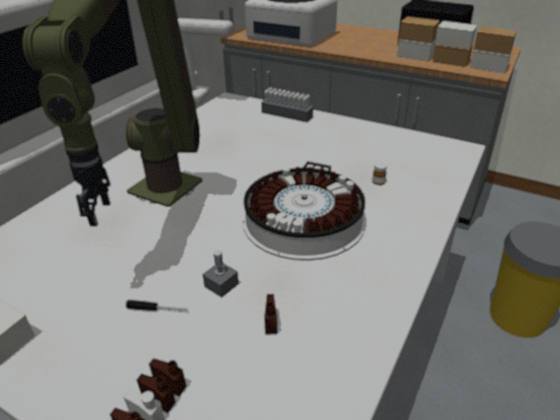

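The top view shows the carousel hub at about (244,210), the holder at (362,229) with the pin top at (369,227). The caps and jar are on the left, the spare bottle at (376,168) and the screwdriver at (411,257).

```bash
python3 - <<'E'
from h import *
np.set_printoptions(precision=4,suppress=True)
print('hub',ptz('top0',243.5,210,.08),pt('top0',250,225),'nut',ptz('top0',243,208.5,.102),pt('top0',243,208.5))
print('holder',ptz('top0',362,229,.05),pt('top0',355,235),'pintop',ptz('top0',369,227,.122), pt('top0',369,227))
# depth-based clusters: holder region 
z=np.load('pics/top0.npz')
for h0,h1,n in((.040,.056,'block'),(.085,.14,'pin')):
    P=np.array([pt('top0',u,v) for u in range(340,385) for v in range(210,246) if z['d'][v,u]>0])
    Q=P[(P[:,2]>h0)&(P[:,2]<h1)];print(n,len(Q),Q.mean(0),Q.min(0),Q.max(0))
    if n=='block': print(cv2.minAreaRect(Q[:,:2].astype(np.float32)*1000))
P=np.array([pt('top0',u,v) for u in range(205,283) for v in range(172,250) if z['d'][v,u]>0])
Q=P[(P[:,2]>.07)&(P[:,2]<.084)];r=np.hypot(*(Q[:,:2]-np.median(Q[:,:2],0)).T);Q=Q[r<.09];print('hub',len(Q),Q.mean(0),np.median(Q,0))
# rim circle at scene too
print('scene nut',pt('scene0',305,198),ptz('scene0',305,198,.102),'pin',ptz('scene0',219,254,.136),pt('scene0',219,258))
p=cv2.imread('pics/top0.png')
cv2.imwrite('pics/c1.png',np.hstack([cv2.resize(p[145:275,178:310],None,fx=4,fy=4,interpolation=cv2.INTER_CUBIC),cv2.resize(p[205:270,335:385],(400,520),interpolation=cv2.INTER_CUBIC)])[:, :800])
E
```

```text
hub [0.5522 0.0458 0.08  ] [0.5044 0.0262 0.0765] nut [0.5548 0.0452 0.102 ] [0.5543 0.0446 0.1074]
holder [ 0.4842 -0.3331  0.05  ] [ 0.4654 -0.3087  0.0541] pintop [ 0.487  -0.3396  0.122 ] [ 0.4869 -0.3393  0.1231]
block 398 [ 0.4875 -0.3364  0.0509] [ 0.4478 -0.3801  0.0403] [ 0.5271 -0.3001  0.056 ]
((488.1174011230469, -338.8830261230469), (71.93297576904297, 70.46349334716797), 79.86730194091797)
pin 63 [ 0.4877 -0.3361  0.1184] [ 0.4776 -0.3489  0.088 ] [ 0.4993 -0.3273  0.1285]
hub 1960 [0.5542 0.0441 0.0807] [0.5535 0.0434 0.0809]
scene nut [0.5621 0.0437 0.095 ] [0.5667 0.0342 0.102 ] pin [ 0.5072 -0.3543  0.136 ] [ 0.4971 -0.3437  0.1101]
```

servo_tool:
  commands: "40 -1 -20 4;80 -2 -30 8;120 -3 -30 12;160 -4 -30 16;200 -5 -30 20;240 -5 -30 24;270 -6 -30 26;290 -6 -30 26;290 -6 -30 26;290 -6 -30 26;290 -6 -30 26;290 -6 -30 26"
  claw: 0
  force: 60

```text
clock: 1.1
eef_pos: [0.4866, -0.3403, 0.2612]
tool_rot: [-3.141, 0.004, 0.001]
ft_force: [0.0, 0.1, -0.4]
width: 1.004
```

```bash
python3 - <<'E'
from h import *
np.set_printoptions(precision=4,suppress=True)
p,d=grab('wrist','w1'); s=robot.state(); m=robot.camera_model('wrist')
print(s['clock'],s['eef_pos'],cv2.Rodrigues(s['tool_rot'])[0],s['qpos'],m)
E
```

```text
1.15 [ 0.4867 -0.3404  0.2613] [[ 1.     -0.0026 -0.0005]
 [-0.0026 -1.      0.    ]
 [-0.0005 -0.     -1.    ]] [-0.6103  0.3717  0.1029  1.3025 -0.0003  2.5339] {'camera_matrix': array([[354.2722,   0.    , 279.0846],
       [  0.    , 354.2722, 207.0146],
       [  0.    ,   0.    ,   1.    ]]), 'k1': -0.009219976470796275, 'position': array([ 0.564 , -0.3418,  0.4028]), 'rotation': array([-0.2393,  0.2364, -1.5597])}
```

View pics/w1.png

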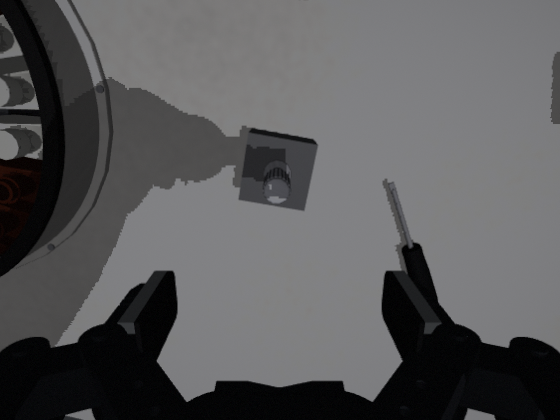

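```bash
python3 - <<'E'
from h import *
np.set_printoptions(precision=4,suppress=True)
for v in (165,175,185,190,195,198,201): print(v,pt('w1',277,v),ptz('w1',277,v,.122)[:2])
z=np.load('pics/w1.npz')
P=np.array([pt('w1',u,v) for u in range(225,330) for v in range(120,220) if z['d'][v,u]>0])
Q=P[(P[:,2]>.045)&(P[:,2]<.055)];print(len(Q),Q.min(0),Q.max(0),cv2.minAreaRect(Q[:,:2].astype(np.float32)*1000))
Q=P[(P[:,2]>.117)];print(len(Q),np.median(Q,0),Q.min(0),Q.max(0))
Q=P[(P[:,2]>.08)&(P[:,2]<.115)];print(len(Q),np.median(Q,0),Q.min(0),Q.max(0))
p=cv2.imread('pics/w1.png');cv2.imwrite('pics/w1c.png',cv2.resize(p[120:220,225:330],None,fx=5,fy=5,interpolation=cv2.INTER_CUBIC))
E
```

```text
165 [ 0.4984 -0.3401  0.0523] [ 0.5115 -0.3404]
175 [ 0.5009 -0.3403  0.1109] [ 0.5033 -0.3404]
185 [ 0.495  -0.3404  0.1221] [ 0.495  -0.3404]
190 [ 0.491  -0.3404  0.1227] [ 0.4908 -0.3404]
195 [ 0.4865 -0.3403  0.1218] [ 0.4866 -0.3403]
198 [ 0.4843 -0.3403  0.1232] [ 0.484  -0.3403]
201 [ 0.4815 -0.3403  0.1224] [ 0.4814 -0.3403]
3880 [ 0.4485 -0.3809  0.0451] [ 0.5297 -0.3003  0.055 ] ((489.3826904296875, -340.28240966796875), (70.07136535644531, 70.6288833618164), 79.89202880859375)
559 [ 0.4907 -0.3403  0.1217] [ 0.4792 -0.3512  0.117 ] [ 0.5014 -0.3287  0.1239]
188 [ 0.4996 -0.3403  0.1002] [ 0.4874 -0.3518  0.0829] [ 0.5012 -0.3284  0.115 ]
```

View pics/w1c.png

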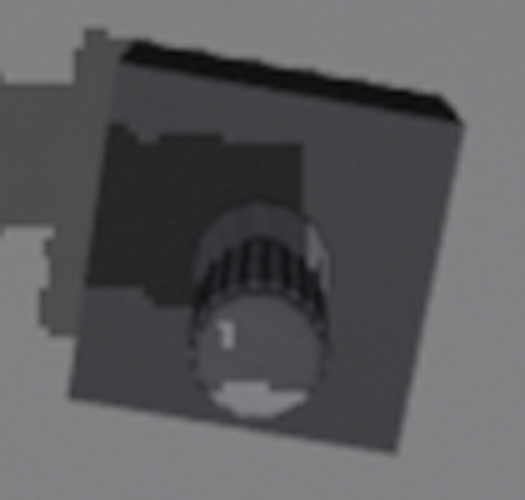

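Crop: pin top centre at about (276.6,191) in the full wrist picture, giving x 0.490, y −0.340, at height 0.122. That matches the holder centre (0.489, −0.340), so I'll descend and grip.

servo_tool:
  commands: "3 0 30 0;3 0 60 0;3 0 90 0;3 0 120 0;3 0 145 0;3 0 165 0;3 0 175 0;3 0 175 0;3 0 175 0"

```text
clock: 1.9
eef_pos: [0.4904, -0.3403, 0.0867]
tool_rot: [-3.142, 0.003, 0.0]
ft_force: [0.4, -0.3, 0.1]
width: 0.999
```

servo_tool:
  commands: "3 0 0 0;3 0 0 0;3 0 0 0;3 0 0 0;3 0 0 0;3 0 0 0;3 0 0 0;3 0 0 0;3 0 0 0;3 0 0 0"
  claw: 1
  force: 60

```text
clock: 2.73
eef_pos: [0.4941, -0.3398, 0.0869]
tool_rot: [3.141, -0.001, 0.001]
ft_force: [-0.5, 0.9, 5.3]
width: 0.241
```

I repeated the 3 mm shift by mistake, so the grip is off-centre; I'll open a little, move back and regrip.

servo_tool:
  commands: "0 0 0 0;0 0 0 0;0 0 0 0;-3 0 0 0;-4 0 0 0;-4 0 0 0;-4 0 0 0"
  claw: 0.5

```text
clock: 3.32
eef_pos: [0.4896, -0.3398, 0.0862]
tool_rot: [-3.141, 0.002, 0.0]
ft_force: [-0.6, 0.1, -0.9]
width: 0.502
```

servo_tool:
  commands: "0 0 0 0;0 0 0 0;0 0 0 0;0 0 0 0;0 0 0 0;0 0 0 0;0 0 0 0;0 0 0 0"
  claw: 1
  force: 60

```text
clock: 3.98
eef_pos: [0.4899, -0.3396, 0.0864]
tool_rot: [-3.141, 0.001, -0.0]
ft_force: [-0.0, 2.2, 2.7]
width: 0.245
```

servo_tool:
  commands: "0 0 -10 0;0 0 -25 0;0 0 -50 0;0 0 -80 0;0 0 -110 0;0 0 -140 0;0 0 -160 0;0 0 -160 0;0 0 -160 0"

```text
clock: 4.73
eef_pos: [0.4905, -0.3407, 0.2476]
tool_rot: [3.139, -0.002, 0.004]
ft_force: [0.6, -0.3, -2.7]
width: 0.241
```

servo_tool:
  commands: "2 -20 0 -7;5 -45 0 -14;8 -75 0 -21;11 -105 0 -28;14 -135 0 -35;17 -165 0 -42;20 -195 0 -49;23 -225 0 -56;26 -255 0 -63;29 -280 0 -70;30 -300 0 -77;30 -315 10 -84;30 -321 20 -90;30 -321 20 -90;30 -321 20 -90;30 -321 20 -90;30 -321 20 -90"

```text
clock: 6.15
eef_pos: [0.5202, -0.0196, 0.2263]
tool_rot: [2.225, 2.217, -0.0]
ft_force: [-0.4, 0.5, -0.5]
width: 0.247
```

```bash
python3 - <<'E'
from h import *
np.set_printoptions(precision=4,suppress=True)
p,d=grab('wrist','w2'); s=robot.state()
print(s['clock'],s['eef_pos'],cv2.Rodrigues(s['tool_rot'])[0],s['qpos'],s['ft_force'])
cv2.imwrite('pics/w2g.png',cv2.convertScaleAbs(p[:,:,::-1],alpha=1.5))
E
```

```text
6.2 [ 0.5203 -0.0196  0.2265] [[ 0.0033  1.      0.0004]
 [ 1.     -0.0033 -0.0003]
 [-0.0002  0.0004 -1.    ]] [-0.0375  0.2545 -0.1584  1.1576 -0.0002  1.5366] [ 0.2734 -0.7551 -1.4563]
```

View pics/w2g.png

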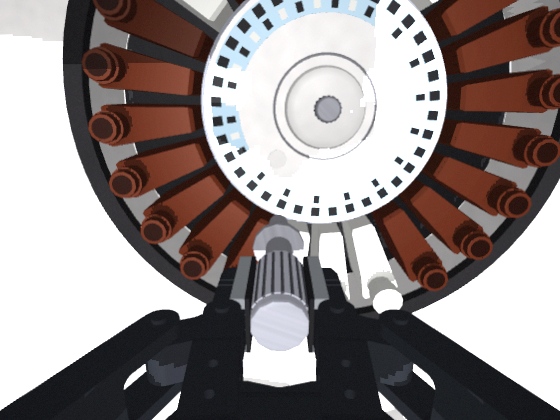

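The wrist view shows the cover with the nut at (327,108), the pale blue patches on the left (robot side), and a faint disc about 18 px across at (277,158) in the lane, about the size of the shutter. Checking where it lies.

```bash
python3 - <<'E'
from h import *
np.set_printoptions(precision=4,suppress=True)
p=cv2.imread('pics/w2.png')
# hub centre: fit boundary of cover in pixels -> use depth: points z in .07-.084, circle extents
z=np.load('pics/w2.npz')
P=np.array([pt('w2',u,v) for u in range(190,460,2) for v in range(0,225,2) if z['d'][v,u]>0])
Q=P[abs(P[:,2]-.1)<.06]; C=P[(P[:,2]>.105)&(P[:,2]<.107)]
B=P[(P[:,2]>.084)]; 
c=np.array([.554,.0445])
N=P[(P[:,2]>.096)&(np.hypot(*(P[:,:2]-c).T)<.02)];print('nut',len(N),N.mean(0))
b=P[(P[:,2]>.085)&(P[:,2]<.096)&(np.hypot(*(P[:,:2]-c).T)<.045)];print('boss',len(b),b.mean(0),cv2.minEnclosingCircle(b[:,:2].astype(np.float32)*1000))
F=P[(abs(P[:,2]-.08)<.006)&(np.hypot(*(P[:,:2]-c).T)<.09)];print('cover z',np.median(F[:,2]))
n=ptz('w2',327,108,.102);d_=ptz('w2',277,158,.08);print('nut',n,'disc',d_,'pt',pt('w2',277,158))
dd=(d_-n)[:2];print(np.hypot(*dd),np.degrees(np.arctan2(dd[1],-dd[0])))
g=cv2.cvtColor(p,cv2.COLOR_BGR2GRAY)[10:215,205:450]
g=cv2.createCLAHE(6,(6,6)).apply(g)
cv2.imwrite('pics/w2c.png',cv2.resize(g,None,fx=2.9,fy=2.9,interpolation=cv2.INTER_CUBIC))
E
```

```text
nut 141 [0.5573 0.0458 0.1008]
boss 1046 [0.5566 0.0463 0.0876] ((557.6016235351562, 45.67140197753906), 30.161006927490234)
cover z 0.07924930778147171
nut [0.5563 0.0468 0.102 ] disc [0.5198 0.0067 0.08  ] pt [0.5198 0.0067 0.0797]
0.054148929772998254 -47.68551745301177
```

View pics/w2c.png

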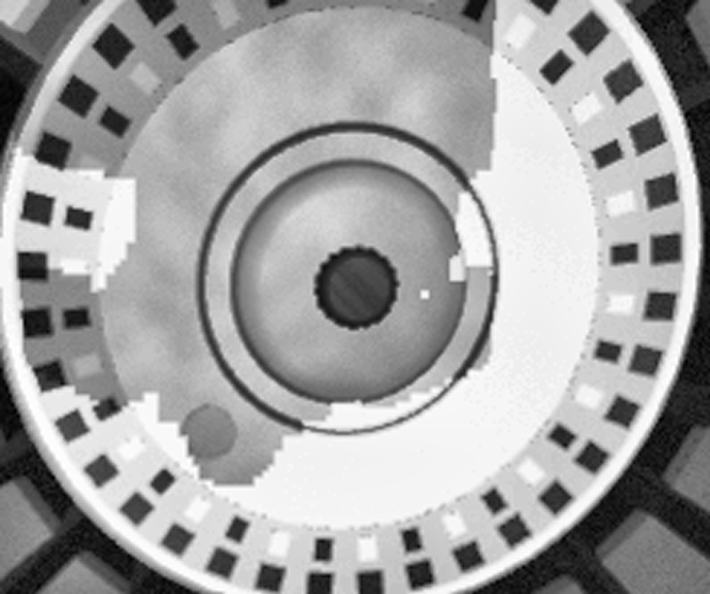

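The enhanced crop confirms a round disc, port-sized, at full-image pixel (277,159): radius 54 mm from the nut and about −48° from world −x. I'll set down on the robot-facing side at about −10° and slide round the lane towards it.

servo_tool:
  commands: "15 -5 0 0;30 -10 0 0;45 -15 10 0;55 -19 25 0;55 -19 40 0;55 -19 52 0;55 -19 60 0;55 -19 62 0;55 -19 62 0;55 -19 62 0;55 -19 62 0"

```text
clock: 7.12
eef_pos: [0.502, 0.036, 0.1652]
tool_rot: [2.222, 2.219, 0.002]
ft_force: [0.1, -0.5, -1.4]
width: 0.243
```

servo_tool:
  commands: "0 0 2 0;0 0 4 0;0 0 6 0;0 0 6 0;0 0 6 0;0 0 6 0"

```text
clock: 7.62
eef_pos: [0.5012, 0.0362, 0.1583]
tool_rot: [-2.222, -2.22, 0.0]
ft_force: [-0.9, -0.7, -1.4]
width: 0.247
```

servo_tool:
  commands: "0 0 0.5 0;0 0 1 0;0 0 1 0;0 0 1 0;0 0 1 0"

```text
clock: 8.03
eef_pos: [0.5012, 0.0362, 0.1573]
tool_rot: [2.222, 2.22, 0.0]
ft_force: [-0.0, -1.3, -1.5]
width: 0.243
```

servo_tool:
  commands: "0 0 0.5 0;0 0 1 0;0 0 1 0;0 0 1 0;0 0 1 0"

```text
clock: 8.45
eef_pos: [0.5012, 0.0362, 0.1563]
tool_rot: [-2.222, -2.22, -0.0]
ft_force: [0.2, -0.0, -0.9]
width: 0.242
```

servo_tool:
  commands: "0 0 0.5 0;0 0 1 0;0 0 1 0;0 0 1 0;0 0 1 0"

```text
clock: 8.87
eef_pos: [0.5013, 0.0362, 0.1555]
tool_rot: [2.222, 2.22, 0.0]
ft_force: [-0.5, 0.6, 0.9]
width: 0.242
```

servo_tool:
  commands: "0 0 0.5 0;0 0 1 0;0 0 1 0;0 0 1 0;0 0 1 0"

```text
clock: 9.28
eef_pos: [0.5013, 0.0362, 0.1545]
tool_rot: [2.222, 2.22, 0.0]
ft_force: [-0.1, 0.2, 4.2]
width: 0.242
```

servo_tool:
  commands: "-2.7 0.6 0 0;-5.4 1.3 0 0;-7.7 2 0 0;-10 2.7 0 0;-12.2 3.6 0 0;-14.4 4.6 0 0;-16.5 5.7 0 0;-18.7 6.8 0 0;-18.7 6.8 0 0;-18.7 6.8 0 0"

```text
clock: 10.12
eef_pos: [0.5084, 0.0165, 0.1544]
tool_rot: [2.222, 2.218, -0.001]
ft_force: [-0.9, 1.3, 3.9]
width: 0.245
```

servo_tool:
  commands: "-2 1.2 0 0;-4 2.5 0 0;-4 2.5 0 0;-4 2.5 0 0"

```text
clock: 10.45
eef_pos: [0.5107, 0.013, 0.1543]
tool_rot: [2.222, 2.219, -0.001]
ft_force: [-0.6, 1.4, 3.4]
width: 0.242
```

servo_tool:
  commands: "-1.2 0.9 0 0;-2.4 1.8 0 0;-2.4 1.8 0 0;-2.4 1.8 0 0"

```text
clock: 10.78
eef_pos: [0.5128, 0.0105, 0.1544]
tool_rot: [2.222, 2.219, -0.0]
ft_force: [-1.3, 0.9, 2.9]
width: 0.242
```

servo_tool:
  commands: "-1.1 0.9 0 0;-2.2 1.9 0 0;-2.2 1.9 0 0;-2.2 1.9 0 0"

```text
clock: 11.12
eef_pos: [0.5149, 0.0083, 0.1542]
tool_rot: [2.222, 2.219, -0.0]
ft_force: [0.8, -1.3, -0.4]
width: 0.238
```

The vertical force dropped: the nose is entering the port. Advancing in small steps.

servo_tool:
  commands: "-0.7 0.7 0 0;-1.4 1.4 0 0;-1.4 1.4 0 0;-1.4 1.4 0 0"

```text
clock: 11.45
eef_pos: [0.5156, 0.0074, 0.1542]
tool_rot: [2.223, 2.22, -0.0]
ft_force: [0.1, 0.8, -0.2]
width: 0.24
```

servo_tool:
  commands: "0 0 0.5 0;0 0 1 0;0 0 1 0;0 0 1 0;0 0 1 0"

```text
clock: 11.87
eef_pos: [0.5157, 0.0074, 0.1534]
tool_rot: [2.222, 2.22, 0.0]
ft_force: [0.4, 0.2, 0.1]
width: 0.242
```

servo_tool:
  commands: "0 0 0.5 0;0 0 1 0;0 0 1.5 0;0 0 1.5 0;0 0 1.5 0"

```text
clock: 12.28
eef_pos: [0.5158, 0.0074, 0.152]
tool_rot: [2.222, 2.22, 0.0]
ft_force: [-0.6, 0.1, 2.5]
width: 0.237
```

servo_tool:
  commands: "0 0 0.5 0;0 0 1 0;0 0 1 0;0 0 1 0;0 0 1 0"

```text
clock: 12.7
eef_pos: [0.5161, 0.0075, 0.151]
tool_rot: [2.222, 2.22, 0.001]
ft_force: [1.4, 1.8, 1.9]
width: 0.241
```

servo_tool:
  commands: "0.3 0.5 0 0;0.5 1 0 0;0.5 1 0 0;0.5 1 0 0"

```text
clock: 13.03
eef_pos: [0.517, 0.008, 0.1508]
tool_rot: [2.222, 2.22, 0.001]
ft_force: [2.8, 0.4, 1.4]
width: 0.236
```

servo_tool:
  commands: "0 0 0 0;0 0 0 0"

```text
clock: 13.2
eef_pos: [0.5169, 0.008, 0.1508]
tool_rot: [2.222, 2.22, 0.001]
ft_force: [2.7, 0.6, 2.0]
width: 0.234
```

servo_tool:
  commands: "0 0.5 0 0;0 1 0 0;0 1 0 0;0 1 0 0"

```text
clock: 13.53
eef_pos: [0.5173, 0.008, 0.1506]
tool_rot: [-2.222, -2.22, 0.0]
ft_force: [1.5, 0.2, 0.8]
width: 0.241
```

servo_tool:
  commands: "0 0 0 0;0 0 0 0"

```text
clock: 13.7
eef_pos: [0.5173, 0.008, 0.1507]
tool_rot: [-2.222, -2.22, 0.0]
ft_force: [1.5, 1.1, 2.3]
width: 0.237
```

servo_tool:
  commands: "0 0.4 0 0;0.3 0.8 0 0;0.3 0.8 0 0;0.3 0.8 0 0"

```text
clock: 14.03
eef_pos: [0.5178, 0.0082, 0.1504]
tool_rot: [-2.222, -2.22, 0.002]
ft_force: [0.2, 0.9, 0.2]
width: 0.243
```

servo_tool:
  commands: "0 0 0.5 0;0 0 1 0;0 0 1.5 0;0 0 2 0;0 0 2 0;0 0 2 0"

```text
clock: 14.53
eef_pos: [0.5181, 0.0082, 0.1485]
tool_rot: [-2.222, -2.22, 0.001]
ft_force: [0.2, 0.8, -1.7]
width: 0.241
```

servo_tool:
  commands: "0 0 1 0;0 0 2 0;0 0 3 0;0 0 4 0;0 0 5 0;0 0 5 0;0 0 5 0"

```text
clock: 15.12
eef_pos: [0.5182, 0.0082, 0.1437]
tool_rot: [-2.222, -2.22, 0.001]
ft_force: [0.2, -0.8, -1.2]
width: 0.24
```

servo_tool:
  commands: "0 0 1 0;0 0 2 0;0 0 3 0;0 0 4 0;0 0 5 0;0 0 5 0"

```text
clock: 15.62
eef_pos: [0.5183, 0.0082, 0.1386]
tool_rot: [-2.223, -2.22, 0.0]
ft_force: [0.4, 0.5, -1.5]
width: 0.238
```

servo_tool:
  commands: "0 0 1 0;0 0 2 0;0 0 3 0;0 0 4 0;0 0 5 0;0 0 6 0;0 0 7 0;0 0 8 0;0 0 8 0;0 0 8 0"

```text
clock: 16.45
eef_pos: [0.5184, 0.0082, 0.1308]
tool_rot: [2.223, 2.22, 0.0]
ft_force: [-0.3, -0.5, -0.8]
width: 0.242
```

servo_tool:
  commands: "0 0 1 0;0 0 2 0;0 0 3 0;0 0 4 0;0 0 5 0;0 0 6 0;0 0 7 0;0 0 7 0;0 0 7 0"

```text
clock: 17.2
eef_pos: [0.5184, 0.0083, 0.1238]
tool_rot: [-2.222, -2.22, 0.0]
ft_force: [0.6, -0.5, -1.4]
width: 0.24
```

servo_tool:
  commands: "0 0 1 0;0 0 2 0;0 0 3 0;0 0 4 0;0 0 5 0;0 0 5 0;0 0 5 0"

```text
clock: 17.78
eef_pos: [0.5184, 0.0082, 0.1187]
tool_rot: [-2.223, -2.22, 0.0]
ft_force: [-0.5, -0.3, -0.6]
width: 0.243
```

servo_tool:
  commands: "0 0 0.5 0;0 0 1 0;0 0 1.5 0;0 0 1.5 0;0 0 1.5 0"

```text
clock: 18.2
eef_pos: [0.5184, 0.0083, 0.1173]
tool_rot: [-2.223, -2.22, 0.0]
ft_force: [-0.2, -0.7, -1.1]
width: 0.239
```

servo_tool:
  commands: "0 0 0.5 0;0 0 1 0;0 0 1 0;0 0 1 0"

```text
clock: 18.53
eef_pos: [0.5184, 0.0082, 0.1164]
tool_rot: [2.223, 2.22, 0.0]
ft_force: [0.1, -0.0, 0.8]
width: 0.246
```

servo_tool:
  commands: "0 0 0.5 0;0 0 1 0;0 0 1 0;0 0 1 0"

```text
clock: 18.87
eef_pos: [0.5184, 0.0083, 0.1155]
tool_rot: [2.222, 2.22, 0.0]
ft_force: [0.3, 0.8, 2.3]
width: 0.238
```

Collar is seated at the expected height (TCP 0.116) with about 4 N press. Releasing gently.

servo_tool:
  commands: "0 0 -0.5 0;0 0 -0.5 0;0 0 -0.5 0;0 0 -0.5 0;0 0 -0.5 0;0 0 -0.5 0"
  claw: 0.45

```text
clock: 19.37
eef_pos: [0.5183, 0.0083, 0.1157]
tool_rot: [-2.222, -2.22, 0.0]
ft_force: [-0.0, 0.1, 0.4]
width: 0.549
```

servo_tool:
  commands: "0 0 -5 0;0 0 -15 0;0 0 -30 0;0 0 -50 0;0 0 -75 0;0 0 -105 0;0 0 -125 0;-15 0 -130 0;-30 0 -130 0;-30 0 -130 0;-30 0 -130 0"

```text
clock: 20.28
eef_pos: [0.5184, -0.022, 0.2467]
tool_rot: [2.224, 2.219, 0.002]
ft_force: [-0.3, 0.6, -0.7]
width: 0.548
```

```bash
python3 - <<'E'
from h import *
np.set_printoptions(precision=4,suppress=True)
p,d=grab('wrist','w3'); s=robot.state()
print(s['clock'],s['eef_pos'],s['ft_force'],s['width'])
cv2.imwrite('pics/w3g.png',cv2.convertScaleAbs(p[:,:,::-1],alpha=1.2))
z=np.load('pics/w3.npz')
P=np.array([pt('w3',u,v) for u in range(120,450,1) for v in range(0,300,1) if z['d'][v,u]>0])
r=np.hypot(P[:,0]-.5184,P[:,1]-.0083)
Q=P[(r<.025)&(P[:,2]>.143)&(P[:,2]<.17)];print('grip top (expect .152)',len(Q),np.median(Q,0),Q.min(0),Q.max(0))
F=P[(np.hypot(P[:,0]-.556,P[:,1]-.046)<.09)&(abs(P[:,2]-.08)<.005)];print('cover',np.median(F[:,2]))
E
```

```text
Still running in the background as job /tmp/bash_jobs.1000/43b12a67486b (pid 1154). You'll get a notice when it ends.
```

View pics/w3g.png

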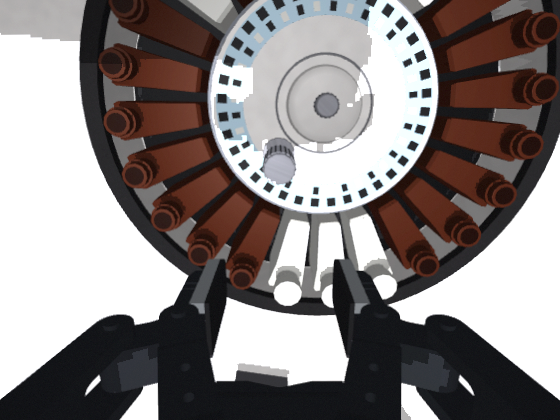

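The picture shows the pin standing upright in the port, grip top at about (279,172). The height script was slow (one file load per pixel), so I'll stop it and check just a few pixels.

```bash
cat /tmp/bash_jobs.1000/43b12a67486b/stdout; kill -- -$(cat /tmp/bash_jobs.1000/43b12a67486b/pid); sleep 1; python3 - <<'E'
from h import *
np.set_printoptions(precision=4,suppress=True)
for u,v in((279,172),(275,168),(283,176),(279,165)): print('top',pt('w3',u,v))
for u,v in((310,170),(340,170),(390,110)): print('cover',pt('w3',u,v))
s=robot.state();print(s['clock'],s['eef_pos'],s['ft_force'])
E
```

```text
top [0.5198 0.0036 0.1519]
top [0.5171 0.0065 0.1526]
top [0.5225 0.0011 0.1531]
top [0.5198 0.0085 0.1521]
cover [ 0.5474 -0.01    0.0789]
cover [ 0.574 -0.01   0.079]
cover [0.6136 0.0414 0.0794]
20.3333 [ 0.5183 -0.0216  0.2463] [ 0.1889  0.1527 -0.3918]
```

Grip top at 0.152–0.153 (fully home is 0.152), upright and hand clear. Handing in.

```bash
python3 -c "
from cell import robot
print(robot.job_done(), robot.state()['clock'])"
```

```text
the job is handed in; nothing more can be done
the job is handed in; nothing more can be done
```

The locking pin is fully home in the lock port, collar down on the cover, and released. I handed the job in at about 20.3 s of the 70 s allowed.

I set the nose down on the robot-facing side of the lane and slid it about 30 mm round the nut with at most about 6 N of press. The vertical force then dropped as the nose entered the port, about 47° round from the side facing the robot. I centred it by the side forces, lowered it without resistance, and seated the collar with about 4 N.

**Last checks:**
- **Pin height:** the grip top measured 0.152–0.153 m; fully home would be 0.152 m.
- **Hand:** open and clear of the pin, with the force reading near zero.
- **Bystanders:** the tray, spare bottle, jar and screwdriver were not looked at again at the end, but no move went near them.

**What went wrong or disagreed:**
- **First grip:** it was about 4 mm off-centre because I repeated a shift by mistake, so I opened a little and regripped.
- **Hub position:** the top and wrist cameras differed by about 3 mm, which the sliding search covered.

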